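# Shut the lamp covers and present the notched plate to the label reader

## Robot

A 6-joint arm with a two-finger parallel gripper is mounted at the origin on the work surface. World frame = base frame: x ahead of the robot, y to its left, z up, the work surface at z = 0. Lengths are in m, angles in rad, forces in N, time in s.
With the tool pointing down it reaches from about 0.3 to 0.775 m from the base axis. Payload 14.6 kg.
Tool frame: the origin (TCP) lies midway between the tips of the shut fingers; the grasp point (between the pads) lies 19 mm behind it; x points along the fingers, y is the direction in which the jaws open and shut, and the axes are right-handed (so a half turn about x gives the same grasp; the last joint's range is limited). The gripper opens to 94 mm and grips with 3 to 60 N. Pads are 16 mm wide; open, the fingers measure 119 mm over their backs; the gripper's body (75 mm by 177 mm) begins 78 mm behind the grasp point.
Start: joints at [-1.208, 0.3, 1.521, -0, 1.321, -0.067], TCP at [0.229, -0.5, 0.205] pointing down, gripper open.
Joint ranges: [-3.03, 3.03], [-0.79, 2.21], [0.23, 2.52], [-1.04, 4.18], [0, 3.07], [-2.55, 2.55]. Speed limits (rad/s): [2.22, 2.22, 2.57, 3.14, 3.14, 3.14].

## Interface

Orientations are given as a unit quaternion [x, y, z, w].
In Python, from rig import bot gives the robot as it stands. The module is installed in compiled form; this text tells all that it offers.
- The arm moves only by the tool arm_command, never from a script. Its argument "motion" is a list of rows, each an object with "offset": the shift along the tool's x, y, z in cm, a list of three; "delta_rot": the turn, a rotation vector about the tool's x, y, z in degrees, a list of three. A call has exactly 8 rows; each row is the pose to reach, as a shift and turn from the pose measured when the call began, along the tool's axes at that moment; what a row does not reach only later rows make up. A row lasts 1/12 s, in which the tool goes at most 41.7 mm and 7.16 degrees, less where a joint would pass 70% of its speed; a pose out of reach is approached as far as the arm can. A call with a gripper value outside its range is refused whole. "hand" is the closure in counts, from 0 (fully open) to 255 (shut), set as the call begins (left out, the last holds). The fingers move at their own pace and stop on an object; "newtons" is the grip in N (left out, the last holds). Time passes only in rows, so rows that repeat a pose let the fingers close, or fill a call up. It gives the time, the measured TCP pose, the force and the opening at its end, in the units of the state.
- bot.state(): the state, without advancing time (a new reading comes with each control period).
- bot.camera(name): name is "scene" or "top" or "wrist"; returns the picture (400x640x3 uint8, red, green, blue); there is no depth.
- bot.camera_params(name): a dict with "mtx" (3x3 intrinsics, pixels), "rvec" (rotation vector, rad) and "tvec" (3), from world to camera coordinates, as OpenCV has them. Camera axes: x right, y down, z forward; pixel columns grow to the right and rows downward; lengths in m; the calibration is good to about 2 mm. A picture is of the moment at which its call begins: read the wrist's pose just before it. camera_params takes no time and is no camera call; for the wrist camera it gives the pose at the moment of the call.
- bot.job_done(): hands the job in, once; it reports no verdict.
The state is a dict: "t": time; "joint_positions": joint angles; "qvel": joint speeds; "tau": joint torques, N m; "ee_pos": TCP position; "eef_rot": TCP orientation; "contact_force": force on the tool from outside, world axes, zero at the start; "torque": the same for the moment, N m; "gripper_width": finger opening in m.
Only numpy, scipy, OpenCV 4.12 (cv2) and the standard library are available. Lean on these libraries where they do the work, as an engineer would, in place of code of your own. Each camera call takes 0.05 s, during which the arm holds its last target. There are 200 camera calls.

## Task

First press both hinged lamp covers of the label reader down until they click and stay shut. Then pick up the glass plate that has a notch in one corner (not the blank one without a notch) by its un-notched end, and hold it level and label up, clear of everything, with its notched label end pointing straight at the reader and that end's matt area midway between the two aiming posts, level with their tops. Finish while still holding it there; leave the blank plate and the other things on the bench alone.

Things in the scene. Friction and masses are not known exactly. Their poses are not given: they have to be found in the camera images.
- reader: Label reader, a fixed grey box 130 (x) by 150 (y) by 85 mm high. Origin: centre of its underside, on the bench; front towards its own -x. A 44 mm wide, 42 mm deep eye pod stands on the middle of its top's front edge (up to z 121 mm). Behind the pod lie two steel covers side by side, middles at y = +36 (left) and -36 mm (right), both hinged at the far edge: axis along y at x = +50, z = 86 mm.
- cover_left (a joint): Opening angle of the left (+y) cover, rad. Steel flap 70 mm long from hinge to free front edge, 62 mm wide, 5 mm thick. 0 = shut flat (its top 91 mm above the bench); starts 0.4 to 0.72 (front edge raised) and stays there. Pressed down 30 to 45 mm from the hinge it gives easily (about 3 N) to 0.2, then a spring catch at its front edge (18 mm high, in front of it) resists with about 6 to 12 N; from 0.1 it snaps to 0 and is held.
- cover_right (a joint): Opening angle of the right (-y) cover: same flap, same behaviour.
- read_point (a point): Midway between the tops of the two aiming posts, 60 mm above the bench, 45 mm in front of the reader's front face (reader x = -110, y = 0). Axes as the reader's: +x points at the reader. The posts are upright, 6 mm thick, 36 mm to either side, on a 5 mm thick steel foot reaching to 140 mm before the reader's origin. The middle of the plate's label area belongs at this point.
- plate_mid (a point): Centre of the plate to present: glass, 120 long (x) by 40 wide (y) by 6 mm thick (z), 70 g, green glass middle, a white matt area 30 mm long at each end. The label end is its +x end: there the corner at +x, +y is cut out by a 10 by 10 mm square notch. It lies flat, label side (+z) up, on a stand that it overhangs by about 35 mm at each end.
- label (a point): Middle of the plate's matt label area, 45 mm from the plate's centre towards the notched end, half-way up its thickness; axes as the plate's.
- blank_mid (a point): Centre of the blank plate: the same plate without any notch, on a like stand. Not to be moved.
- stand: Fixed stand under the notched plate, origin at the centre of its underside: a rubber block 50 mm (along the plate) by 22 mm wide, top 40 mm above the bench, on a round foot 72 mm across and 5 mm thick.
- reagent: Bystander: amber reagent bottle, 60 mm across, 120 mm high; origin at its underside.
- beaker: Bystander: glass beaker, 70 mm across, 85 mm high; origin at its underside.
- bosshead: Bystander: grey clamp boss head with a brass screw, about 95 mm long, 22 mm high; origin at its underside.
- dish_weight: Bystander: brass weight, 56 mm across, 50 mm high; origin at its underside.
Things that resemble listed ones, but are neither listed nor needed, are in the scene too. Leave any purple look-alike of the part that bears plate_mid alone.

How it is judged:
By the outcome, as a careful person would: the job done as asked, in the order asked, and still so for the second after the job is handed in, while the arm keeps its last pose, push and grip.
It also fails if it takes over 72 s, if anything falls off the work surface, if the arm or the gripper's body presses on something with over 40 N, if the wrist force passes 120 N, or if a joint passes its speed limit or range.

## Working session

There is one attempt and no reset: what is moved stays moved. The work goes in short steps, Python scripts to look and compute and a tool call to move; the robot and the scene stay as the last step left them, time stands still between calls to the robot, and variables do not carry over. Pictures are saved under pics/ and viewed, on a budget of 10 in all, crops included, one or two more only if the job needs it, and the job is handed in when it is done.

Besides the shell and the picture viewer there is one more tool, called after "Emit:" as name(argument=value, ...), one argument or row to a line, values as JSON. arm_command: Moves the arm, as the interface text tells. Its arguments: {"type":"object","properties":{"motion":{"type":"array"},"hand":{"type":"number"},"newtons":{"type":"number"}},"required":["motion"]}

```bash
mkdir -p pics
python3 - <<'E'
from rig import bot
import cv2,numpy as np
print(bot.state())
for n in("top","scene"):
    im=bot.camera(n); cv2.imwrite(f"pics/{n}0.png",im[:,:,::-1]); p=bot.camera_params(n); print(n,p)
E
```

```text
{'t': 0.0, 'joint_positions': array([-1.20759948e+00,  3.00463755e-01,  1.52160521e+00,  1.18776980e-05,
        1.32069163e+00, -6.66168933e-02]), 'qvel': array([-0.00054992, -0.00173341,  0.00030192,  0.00109177,  0.0009562 ,
        0.00131495]), 'tau': array([-8.58035892e-04, -5.31804764e+01, -3.52736521e+01,  7.07848719e-02,
        2.43876205e-02, -7.96730183e-05]), 'ee_pos': array([ 0.22908115, -0.49972402,  0.20488015]), 'eef_rot': array([-0.6907838 , -0.15120303,  0.69089777, -0.15038503]), 'contact_force': array([-0.0329936 , -0.78563834, -0.02307867]), 'torque': array([ 0.01005875,  0.00404183, -0.02351055]), 'gripper_width': 0.09427127682110081}
top {'mtx': array([[445.74016248,   0.        , 323.08841714],
       [  0.        , 445.74016248, 198.85094833],
       [  0.        ,   0.        ,   1.        ]]), 'rvec': array([ 2.17797222, -2.18811823,  0.06441533]), 'tvec': array([0.02131538, 0.58703498, 1.20608361])}
scene {'mtx': array([[437.68605481,   0.        , 317.01486455],
       [  0.        , 437.68605481, 195.68473226],
       [  0.        ,   0.        ,   1.        ]]), 'rvec': array([ 1.59783693,  2.02703839, -0.79907377]), 'tvec': array([ 0.13676097, -0.34001121,  1.67758016])}
```

View pics/top0.png

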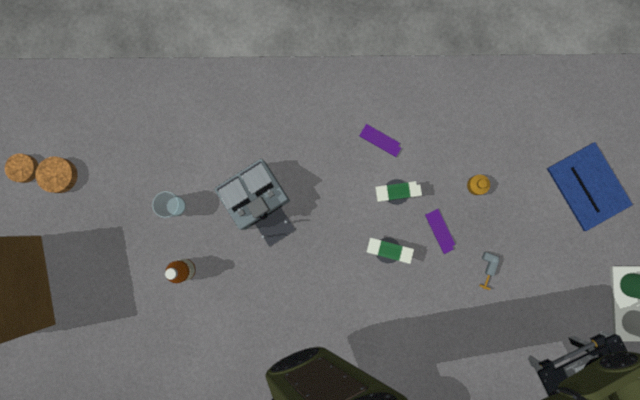

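View pics/scene0.png

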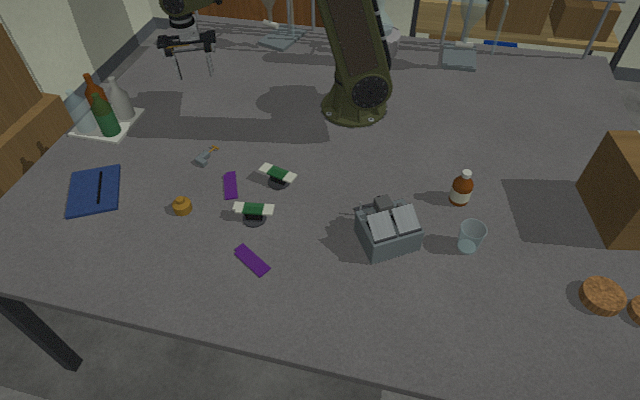

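The top view shows the reader at (253,195). Its front, with the eye pod and the post foot, faces lower right, towards (275,225). Candidates for the plate are the green/white ones at (399,191) and (390,251). The purple look-alikes at (380,140) and (440,231) are excluded. The scene view agrees. Next I'll take a close crop for the notch and the reader.

```bash
cat > h.py <<'E'
from rig import bot
import cv2,numpy as np
from scipy.spatial.transform import Rotation as R
def unproj(n,px,z,p=None):
    p=p or bot.camera_params(n); M=cv2.Rodrigues(np.array(p["rvec"]))[0]; t=np.array(p["tvec"]).ravel()
    d=M.T@np.linalg.inv(p["mtx"])@np.array([px[0],px[1],1.]); c=-M.T@t
    return c+d*(z-c[2])/d[2]
def proj(n,P,p=None):
    p=p or bot.camera_params(n)
    return cv2.projectPoints(np.atleast_2d(np.array(P,float)),np.array(p["rvec"]),np.array(p["tvec"]),p["mtx"],None)[0].reshape(-1,2)
E
python3 - <<'E'
from h import *
im=cv2.imread("pics/top0.png")
a=cv2.resize(im[170:270,365:425],None,fx=6,fy=6,interpolation=cv2.INTER_CUBIC)
b=cv2.resize(im[150:250,212:298],None,fx=5,fy=5,interpolation=cv2.INTER_CUBIC)
c=np.zeros((600,790,3),np.uint8); c[:,:360]=a; c[:500,360:790]=b
cv2.imwrite("pics/crop1.png",c)
for px,z in(((399,191),.046),((390,251),.046),((253,195),.088)): print(px,unproj("top",px,z))
E
```

```text
(399, 191) [ 0.6055293  -0.18599936  0.046     ]
(390, 251) [ 0.44507726 -0.15949038  0.046     ]
(253, 195) [0.5934715 0.2003717 0.088    ]
```

View pics/crop1.png

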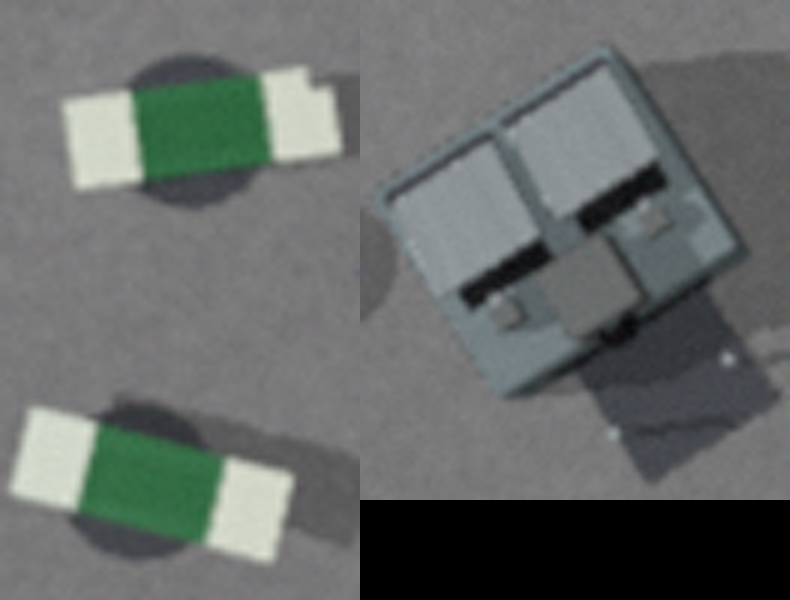

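The notched plate is the upper one, at (399,191). Its notch is at crop (315,75), the top-right corner, so the un-notched end is the image-left one (world +y). The plate's +y notch side fits label up. Now I'll fit the poses.

```bash
cat > fit.py <<'E'
from h import *
from scipy.optimize import least_squares
def fit(n,obj,px,x0,p=None):
    obj=np.array(obj,float);px=np.array(px,float);p=p or bot.camera_params(n)
    def W(v): c,s=np.cos(v[2]),np.sin(v[2]); return np.c_[v[0]+c*obj[:,0]-s*obj[:,1],v[1]+s*obj[:,0]+c*obj[:,1],obj[:,2]]
    r=least_squares(lambda v:(proj(n,W(v),p)-px).ravel(),x0)
    return r.x,r.fun.reshape(-1,2).round(1)
E
python3 - <<'E'
from fit import *
c1=lambda l:[(365+x/6,170+y/6) for x,y in l]
c2=lambda l:[(212+(x-360)/5,150+y/5) for x,y in l]
v,e=fit("top",[(-.06,.02,.046),(-.06,-.02,.046),(.06,-.02,.046),(.05,.02,.046)],c1([(63,100),(77,189),(342,152),(305,67)]),[.6,-.186,-1.45])
print("plate",v,np.degrees(v[2]),e.tolist())
v,e=fit("top",[(.065,-.075,.085),(.065,.075,.085),(-.065,.075,.085),(-.065,-.075,.085),(-.11,-.036,.06),(-.11,.036,.06)],c2([(608,45),(375,195),(500,397),(747,250),(728,358),(613,433)]),[.59,.2,.5])
print("reader",v,np.degrees(v[2]),e.tolist())
c,s=np.cos(v[2]),np.sin(v[2]); T=lambda x,y:(v[0]+c*x-s*y,v[1]+s*x+c*y)
for n,q in dict(L=(.012,.036),R=(.012,-.036),read=(-.11,0),grasp=(-.203,0)).items(): print(n,np.round(T(*q),4))
# cover angle: predicted front-edge middle pixel vs angle (crop coords)
for y in(.036,-.036):
  for a in(0,.4,.55,.7):
    X=T(.05-.07*np.cos(a),y); P=proj("top",[[*X,.086+.07*np.sin(a)]])[0]; print(y,a,((P-[212,150])*5+[360,0]).round())
Rm=R.from_quat(bot.state()["eef_rot"]).as_matrix(); print(Rm.round(3))
E
```

```text
plate [ 0.60545214 -0.18521967 -1.43679988] -82.32256908313731 [[0.0, 0.1], [-0.1, -0.0], [-0.1, -0.0], [0.1, -0.0]]
reader [0.59640173 0.20552564 0.56169882] 32.18297194710416 [[0.8, -1.2], [-1.2, -0.6], [-0.1, 1.1], [-0.6, -0.4], [0.6, 0.7], [0.6, 0.3]]
L [0.5874 0.2424]
R [0.6257 0.1814]
read [0.5033 0.1469]
grasp [0.4246 0.0974]
0.036 0 [517. 289.]
0.036 0.4 [502. 277.]
0.036 0.55 [493. 268.]
0.036 0.7 [483. 257.]
-0.036 0 [635. 215.]
-0.036 0.4 [622. 202.]
-0.036 0.55 [614. 192.]
-0.036 0.7 [605. 180.]
[[-0.     0.417 -0.909]
 [ 0.001 -0.909 -0.417]
 [-1.    -0.001 -0.   ]]
```

Emit:
arm_command(
  motion=[
    {"offset": [-7.5, -45.3, -64.5], "delta_rot": [-73, 0, 0]},
    {"offset": [-7.5, -45.3, -64.5], "delta_rot": [-73, 0, 0]},
    {"offset": [-7.5, -45.3, -64.5], "delta_rot": [-73, 0, 0]},
    {"offset": [-7.5, -45.3, -64.5], "delta_rot": [-73, 0, 0]},
    {"offset": [-7.5, -45.3, -64.5], "delta_rot": [-73, 0, 0]},
    {"offset": [-7.5, -45.3, -64.5], "delta_rot": [-73, 0, 0]},
    {"offset": [-7.5, -45.3, -64.5], "delta_rot": [-73, 0, 0]},
    {"offset": [-7.5, -45.3, -64.5], "delta_rot": [-73, 0, 0]},
  ],
  hand=255,
  newtons=40,
)

```text
t: 0.77
ee_pos: [0.3969, -0.2114, 0.2372]
eef_rot: [0.533, 0.465, -0.532, 0.465]
contact_force: [1.3, -0.5, -0.4]
gripper_width: 0.0441
```

```bash
cat > go.py <<'E'
# go.py x y z yaw_of_tool_y(deg): offset (cm) and turn (deg) in tool axes
import sys
from h import *
x,y,z,a=map(float,sys.argv[1:5]); a=np.radians(a); s=bot.state(); M=R.from_quat(s["eef_rot"]).as_matrix()
G=np.c_[[0,0,-1],[np.cos(a),np.sin(a),0],[np.sin(a),-np.cos(a),0]]
print("t",round(s["t"],2),"pos",s["ee_pos"].round(4),"F",s["contact_force"].round(1),"w",round(s["gripper_width"],4),"q",s["joint_positions"].round(2))
print("offset",(M.T@(np.array([x,y,z])-s["ee_pos"])*100).round(2),"rot",np.degrees(R.from_matrix(M.T@G).as_rotvec()).round(2))
E
python3 go.py 0.56 0.12 0.28 7.7
```

```text
t 0.77 pos [ 0.3969 -0.2114  0.2372] F [ 1.3 -0.5 -0.4] w 0.0441 q [-0.57  0.05  1.74  0.    1.35 -0.44]
offset [ -4.26  11.7  -35.04] rot [-15.43  -0.05   0.02]
```

Emit:
arm_command(
  motion=[
    {"offset": [-4.3, 11.7, -35], "delta_rot": [-15.4, 0, 0]},
    {"offset": [-4.3, 11.7, -35], "delta_rot": [-15.4, 0, 0]},
    {"offset": [-4.3, 11.7, -35], "delta_rot": [-15.4, 0, 0]},
    {"offset": [-4.3, 11.7, -35], "delta_rot": [-15.4, 0, 0]},
    {"offset": [-4.3, 11.7, -35], "delta_rot": [-15.4, 0, 0]},
    {"offset": [-4.3, 11.7, -35], "delta_rot": [-15.4, 0, 0]},
    {"offset": [-4.3, 11.7, -35], "delta_rot": [-15.4, 0, 0]},
    {"offset": [-4.3, 11.7, -35], "delta_rot": [-15.4, 0, 0]},
  ],
)

```text
t: 1.43
ee_pos: [0.5428, 0.0859, 0.2758]
eef_rot: [0.465, 0.533, -0.465, 0.532]
contact_force: [0.8, -0.8, -0.1]
gripper_width: 0.0004
```

```bash
python3 go.py 0.6257 0.1814 0.17 7.7
python3 - <<'E'
from h import *
p=bot.camera_params("wrist"); im=bot.camera("wrist"); cv2.imwrite("pics/w1.png",im[:,:,::-1])
import pickle; pickle.dump(p,open("w1.pkl","wb")); 
M=cv2.Rodrigues(np.array(p["rvec"]))[0]; print(-M.T@np.array(p["tvec"]).ravel(), M[2], p["mtx"][0,0])
E
```

```text
t 1.43 pos [0.5428 0.0859 0.2758] F [ 0.8 -0.8 -0.1] w 0.0004 q [ 0.09  0.26  1.41  0.    1.47 -0.04]
offset [10.58  9.5  -8.34] rot [-0.03 -0.05  0.03]
[0.53209009 0.15403524 0.45432595] [ 0.03173764 -0.23714628 -0.97095539] 358.93402902167605
```

View pics/w1.png

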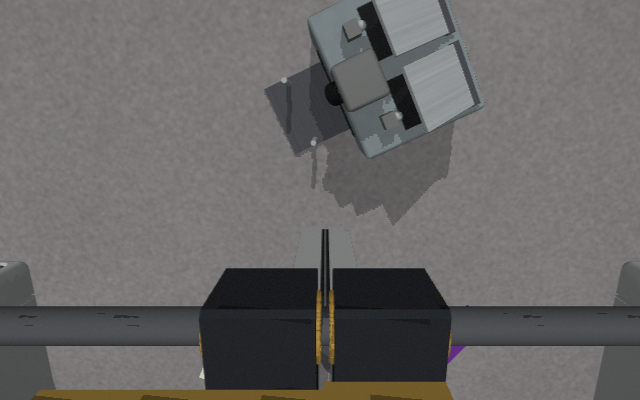

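The wrist view shows the post tops at (284,80) and (314,143). The box top corners are at (309,18), (372,157) and (483,104). Both covers are raised and the pod is at (360,78).

Run:
```python
from fit import *
import pickle; p=pickle.load(open("w1.pkl","rb"))
o=[(-.11,-.036,.06),(-.11,.036,.06),(-.065,.075,.085),(-.065,-.075,.085),(.065,-.075,.085)]
px=[(314,143),(284,80),(309,18),(372,157),(483,104)]
v,e=fit("w",o,px,[.59,.2,.5],p); print("reader",v,np.degrees(v[2]),e.tolist())
c,s=np.cos(v[2]),np.sin(v[2]); T=lambda x,y:(v[0]+c*x-s*y,v[1]+s*x+c*y)
for n,q in dict(L=(.012,.036),R=(.012,-.036),read=(-.11,0),grasp=(-.203,0)).items(): print(n,np.round(T(*q),4))
for q in [(-.11,-.036),(-.11,.036)]: print(T(*q))
print([unproj("w",a,.06,p) for a in px[:2]])
for y in(.036,-.036):
  for a in(0,.4,.55,.7): print(y,a,proj("w",[[*T(.05-.07*np.cos(a),y),.086+.07*np.sin(a)]],p)[0].round())
```

```text
reader [0.59790388 0.20788481 0.57648007] 33.02987526580765 [[0.3, -0.8], [0.4, -0.5], [-3.6, -1.3], [-2.8, 3.0], [5.9, 0.4]]
L [0.5883 0.2446]
R [0.6276 0.1842]
read [0.5057 0.1479]
grasp [0.4277 0.0972]
(np.float64(0.5253041152086196), np.float64(0.1177445098218162))
(np.float64(0.48605862434211794), np.float64(0.17810833546803687))
[array([0.52512878, 0.11684223, 0.06      ]), array([0.48567915, 0.17758143, 0.06      ])]
0.036 0 [366.  35.]
0.036 0.4 [375.  26.]
0.036 0.55 [382.  21.]
0.036 0.7 [390.  15.]
-0.036 0 [395. 106.]
-0.036 0.4 [406. 103.]
-0.036 0.55 [414. 100.]
-0.036 0.7 [422.  97.]
```

Emit:
arm_command(
  motion=[
    {"offset": [4, 6, -5], "delta_rot": [0, 0, 0]},
    {"offset": [6, 9.6, -8.5], "delta_rot": [0, 0, 0]},
    {"offset": [8, 9.6, -8.5], "delta_rot": [0, 0, 0]},
    {"offset": [11, 9.6, -8.5], "delta_rot": [0, 0, 0]},
    {"offset": [12.5, 9.6, -8.5], "delta_rot": [0, 0, 0]},
    {"offset": [12.5, 9.6, -8.5], "delta_rot": [0, 0, 0]},
    {"offset": [12.5, 9.6, -8.5], "delta_rot": [0, 0, 0]},
    {"offset": [12.5, 9.6, -8.5], "delta_rot": [0, 0, 0]},
  ],
)

```text
t: 2.15
ee_pos: [0.6287, 0.1883, 0.1536]
eef_rot: [0.466, 0.533, -0.463, 0.533]
contact_force: [0.2, 0.4, 1.3]
gripper_width: 0.0004
```

```bash
python3 go.py 0.627 0.183 0.09 7.7
```

```text
t 2.15 pos [0.6287 0.1883 0.1536] F [0.2 0.4 1.3] w 0.0004 q [0.23 0.58 1.25 0.   1.31 0.1 ]
offset [ 6.35 -0.25  0.51] rot [ 0.13 -0.15 -0.16]
```

Emit:
arm_command(
  motion=[
    {"offset": [1, -0.2, 0.5], "delta_rot": [0, 0, 0]},
    {"offset": [2, -0.2, 0.5], "delta_rot": [0, 0, 0]},
    {"offset": [3, -0.2, 0.5], "delta_rot": [0, 0, 0]},
    {"offset": [4, -0.2, 0.5], "delta_rot": [0, 0, 0]},
    {"offset": [4.8, -0.2, 0.5], "delta_rot": [0, 0, 0]},
    {"offset": [5.4, -0.2, 0.5], "delta_rot": [0, 0, 0]},
    {"offset": [5.9, -0.2, 0.5], "delta_rot": [0, 0, 0]},
    {"offset": [6.2, -0.2, 0.5], "delta_rot": [0, 0, 0]},
  ],
)

```text
t: 2.82
ee_pos: [0.6273, 0.1832, 0.0909]
eef_rot: [0.466, 0.533, -0.464, 0.533]
contact_force: [-3.3, -1.5, 6.3]
gripper_width: 0.0005
```

```bash
python3 go.py 0.627 0.183 0.09 7.7
```

```text
t 2.82 pos [0.6273 0.1832 0.0909] F [-3.3 -1.5  6.3] w 0.0005 q [0.23 0.63 1.31 0.   1.19 0.09]
offset [ 0.09 -0.04  0.01] rot [ 0.13 -0.13 -0.12]
```

Emit:
arm_command(
  motion=[
    {"offset": [0.2, 0, 0], "delta_rot": [0, 0, 0]},
    {"offset": [0.3, 0, 0], "delta_rot": [0, 0, 0]},
    {"offset": [0.3, 0, 0], "delta_rot": [0, 0, 0]},
    {"offset": [0.3, 0, 0], "delta_rot": [0, 0, 0]},
    {"offset": [0.3, 0, 0], "delta_rot": [0, 0, 0]},
    {"offset": [0.3, 0, 0], "delta_rot": [0, 0, 0]},
    {"offset": [0.3, 0, 0], "delta_rot": [0, 0, 0]},
    {"offset": [0.3, 0, 0], "delta_rot": [0, 0, 0]},
  ],
)

```text
t: 3.48
ee_pos: [0.6274, 0.1831, 0.09]
eef_rot: [0.466, 0.533, -0.463, 0.533]
contact_force: [-10.5, -3.9, 20.4]
gripper_width: 0.0006
```

```bash
python3 go.py 0.588 0.2438 0.16 7.7
```

```text
t 3.48 pos [0.6274 0.1831 0.09  ] F [-10.5  -3.9  20.4] w 0.0006 q [0.23 0.63 1.32 0.   1.19 0.09]
offset [-7.   -3.06 -6.56] rot [ 0.14 -0.12 -0.17]
```

Emit:
arm_command(
  motion=[
    {"offset": [-3.5, 0, 0], "delta_rot": [0, 0, 0]},
    {"offset": [-7, 0, 0], "delta_rot": [0, 0, 0]},
    {"offset": [-7, -1.5, -3], "delta_rot": [0, 0, 0]},
    {"offset": [-7, -3.1, -6.6], "delta_rot": [0, 0, 0]},
    {"offset": [-7, -3.1, -6.6], "delta_rot": [0, 0, 0]},
    {"offset": [-7, -3.1, -6.6], "delta_rot": [0, 0, 0]},
    {"offset": [-6, -3.1, -6.6], "delta_rot": [0, 0, 0]},
    {"offset": [-5, -3.1, -6.6], "delta_rot": [0, 0, 0]},
  ],
)

```text
t: 4.15
ee_pos: [0.5882, 0.2434, 0.1391]
eef_rot: [0.466, 0.533, -0.463, 0.533]
contact_force: [0.6, 0.7, 0.0]
gripper_width: 0.0005
```

```bash
python3 go.py 0.588 0.2438 0.09 7.7
```

```text
t 4.15 pos [0.5882 0.2434 0.1391] F [0.6 0.7 0. ] w 0.0005 q [0.33 0.55 1.33 0.   1.26 0.2 ]
offset [ 4.91 -0.03 -0.03] rot [ 0.09 -0.12 -0.2 ]
```

Emit:
arm_command(
  motion=[
    {"offset": [1, 0, 0], "delta_rot": [0, 0, 0]},
    {"offset": [2, 0, 0], "delta_rot": [0, 0, 0]},
    {"offset": [3, 0, 0], "delta_rot": [0, 0, 0]},
    {"offset": [3.8, 0, 0], "delta_rot": [0, 0, 0]},
    {"offset": [4.5, 0, 0], "delta_rot": [0, 0, 0]},
    {"offset": [5, 0, 0], "delta_rot": [0, 0, 0]},
    {"offset": [5.1, 0, 0], "delta_rot": [0, 0, 0]},
    {"offset": [5.1, 0, 0], "delta_rot": [0, 0, 0]},
  ],
)

```text
t: 4.82
ee_pos: [0.5883, 0.2432, 0.0899]
eef_rot: [0.466, 0.532, -0.464, 0.533]
contact_force: [-11.8, -6.7, 21.4]
gripper_width: 0.0006
```

```bash
python3 go.py 0.54 0.15 0.27 7.7
```

```text
t 4.82 pos [0.5883 0.2432 0.0899] F [-11.8  -6.7  21.4] w 0.0006 q [0.33 0.6  1.37 0.   1.17 0.2 ]
offset [-18.05  -5.98   8.54] rot [ 0.08 -0.1  -0.21]
```

Emit:
arm_command(
  motion=[
    {"offset": [-4, 0, 0], "delta_rot": [0, 0, 0]},
    {"offset": [-8, 0, 0], "delta_rot": [0, 0, 0]},
    {"offset": [-12, -2, 4], "delta_rot": [0, 0, 0]},
    {"offset": [-15, -5, 8], "delta_rot": [0, 0, 0]},
    {"offset": [-18, -7, 12], "delta_rot": [0, 0, 0]},
    {"offset": [-18, -7, 16.5], "delta_rot": [0, 0, 0]},
    {"offset": [-18, -7, 16.5], "delta_rot": [0, 0, 0]},
    {"offset": [-18, -7, 16.5], "delta_rot": [0, 0, 0]},
  ],
)

```text
t: 5.48
ee_pos: [0.5409, 0.0649, 0.272]
eef_rot: [0.468, 0.53, -0.464, 0.534]
contact_force: [0.5, 0.6, 0.4]
gripper_width: 0.0009
```

```bash
python3 go.py 0.599 -0.1377 0.12 7.7
python3 - <<'E'
from h import *
im=bot.camera("wrist"); s=cv2.imread("pics/scene0.png"); t=bot.camera("scene")
a=cv2.resize(im[0:200,220:520,::-1],None,fx=2,fy=2)
b=cv2.resize(t[170:290,330:480,::-1],None,fx=4,fy=4); c=np.zeros((600,800,3),np.uint8)
cv2.imwrite("pics/w2.png",np.vstack([a]))
cv2.imwrite("pics/s2.png",np.ascontiguousarray(b))
E
```

```text
t 5.48 pos [0.5409 0.0649 0.272 ] F [0.5 0.6 0.4] w 0.0009 q [ 0.05  0.24  1.44  0.    1.45 -0.08]
offset [15.21  2.98 20.85] rot [-0.14 -0.02 -0.44]
```

View pics/w2.png

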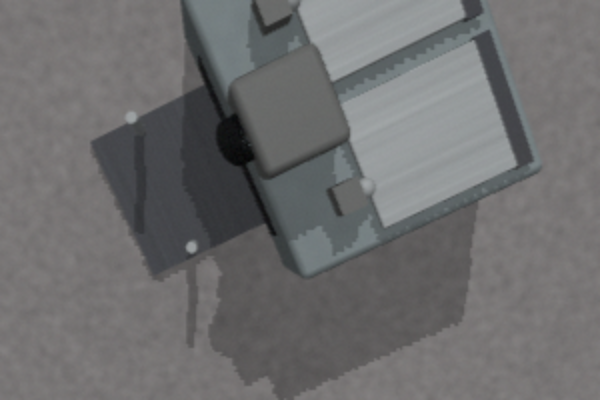

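Both covers now lie flat up to their catches (crop (370,190) and (290,15)), and the front gaps are gone. On to the plate.

Emit:
arm_command(
  motion=[
    {"offset": [0, 3, 4], "delta_rot": [0, 0, 0]},
    {"offset": [2, 3, 8], "delta_rot": [0, 0, 0]},
    {"offset": [4, 3, 12], "delta_rot": [0, 0, 0]},
    {"offset": [6, 3, 16], "delta_rot": [0, 0, 0]},
    {"offset": [9, 3, 19], "delta_rot": [0, 0, 0]},
    {"offset": [12, 3, 20.9], "delta_rot": [0, 0, 0]},
    {"offset": [15, 3, 20.9], "delta_rot": [0, 0, -0.4]},
    {"offset": [15.2, 3, 20.9], "delta_rot": [0, 0, -0.4]},
  ],
  hand=0,
)

```text
t: 6.25
ee_pos: [0.5964, -0.1338, 0.1093]
eef_rot: [0.464, 0.537, -0.468, 0.527]
contact_force: [-1.3, 1.2, -0.9]
gripper_width: 0.0506
```

```bash
python3 go.py 0.599 -0.1377 0.024 7.7
python3 - <<'E'
from h import *
im=bot.camera("wrist"); cv2.imwrite("pics/w3.png",im[:,:,::-1])
E
```

```text
t 6.25 pos [ 0.5964 -0.1338  0.1093] F [-1.3  1.2 -0.9] w 0.0506 q [-0.28  0.53  1.43  0.    1.2  -0.41]
offset [8.52 0.32 0.48] rot [-0.12 -0.36  0.73]
```

View pics/w3.png

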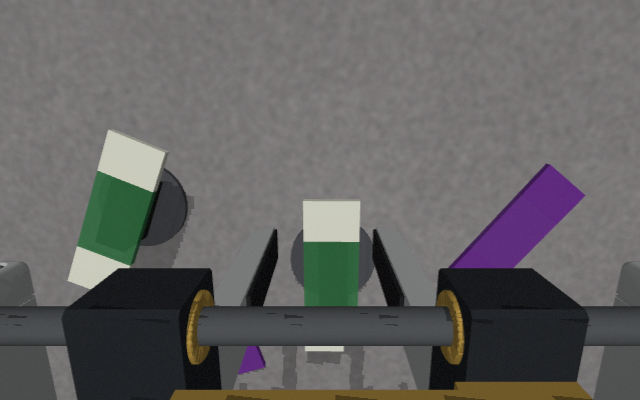

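Emit:
arm_command(
  motion=[
    {"offset": [0, 0.3, 0.5], "delta_rot": [0, 0, 0.6]},
    {"offset": [0, 0.3, 0.5], "delta_rot": [0, 0, 0.6]},
    {"offset": [0, 0.3, 0.5], "delta_rot": [0, 0, 0.6]},
    {"offset": [1, 0.3, 0.5], "delta_rot": [0, 0, 0.6]},
    {"offset": [2, 0.3, 0.5], "delta_rot": [0, 0, 0.6]},
    {"offset": [3, 0.3, 0.5], "delta_rot": [0, 0, 0.6]},
    {"offset": [3.5, 0.3, 0.5], "delta_rot": [0, 0, 0.6]},
    {"offset": [3.5, 0.3, 0.5], "delta_rot": [0, 0, 0.6]},
  ],
)

```text
t: 6.97
ee_pos: [0.6001, -0.1371, 0.0761]
eef_rot: [0.467, 0.534, -0.464, 0.53]
contact_force: [-0.8, -0.2, -0.3]
gripper_width: 0.0942
```

```bash
python3 - <<'E'
from h import *
p=bot.camera_params("wrist"); im=bot.camera("wrist"); cv2.imwrite("pics/w4.png",im[:,:,::-1])
hsv=cv2.cvtColor(im,cv2.COLOR_RGB2HSV); m=((hsv[...,1]<50)&(hsv[...,2]>170)).astype(np.uint8)
n,l,st,c=cv2.connectedComponentsWithStats(m)
for i in range(1,n):
    if st[i,4]>200:
        x,y,w,h,a=st[i]; print(st[i],unproj("w",(x,y),.046,p).round(4),unproj("w",(x+w,y),.046,p).round(4))
E
python3 go.py 0.599 -0.1377 0.024 7.7
```

```text
[  53  126   79   72 3406] [ 0.4365 -0.0989  0.046 ] [ 0.4813 -0.0929  0.046 ]
[ 293  208   66   46 2919] [ 0.578  -0.1288  0.046 ] [ 0.6175 -0.1235  0.046 ]
[ 296  346   59   32 1693] [ 0.5908 -0.2231  0.046 ] [ 0.6297 -0.2178  0.046 ]
t 7.02 pos [ 0.6005 -0.1372  0.0771] F [0.4 0.3 0.4] w 0.094 q [-0.29  0.57  1.45  0.01  1.13 -0.42]
offset [ 5.31 -0.15  0.06] rot [-0.06 -0.33  0.02]
```

Emit:
arm_command(
  motion=[
    {"offset": [1.5, -0.15, 0.05], "delta_rot": [0, -0.3, 0]},
    {"offset": [3, -0.15, 0.05], "delta_rot": [0, -0.3, 0]},
    {"offset": [4.3, -0.15, 0.05], "delta_rot": [0, -0.3, 0]},
    {"offset": [5.3, -0.15, 0.05], "delta_rot": [0, -0.3, 0]},
    {"offset": [5.3, -0.15, 0.05], "delta_rot": [0, -0.3, 0]},
    {"offset": [5.3, -0.15, 0.05], "delta_rot": [0, -0.3, 0]},
    {"offset": [5.3, -0.15, 0.05], "delta_rot": [0, -0.3, 0]},
    {"offset": [5.3, -0.15, 0.05], "delta_rot": [0, -0.3, 0]},
  ],
)

```text
t: 7.68
ee_pos: [0.5995, -0.1378, 0.025]
eef_rot: [0.466, 0.532, -0.465, 0.532]
contact_force: [0.3, 0.3, 0.2]
gripper_width: 0.0941
```

```bash
python3 go.py 0.599 -0.1377 0.024 7.7
```

```text
t 7.68 pos [ 0.5995 -0.1378  0.025 ] F [0.3 0.3 0.2] w 0.0941 q [-0.29  0.64  1.48  0.    1.03 -0.42]
offset [ 0.1  -0.05 -0.01] rot [-0.06  0.   -0.06]
```

Emit:
arm_command(
  motion=[
    {"offset": [0.1, 0, 0], "delta_rot": [0, 0, 0]},
    {"offset": [0.1, 0, 0], "delta_rot": [0, 0, 0]},
    {"offset": [0.1, 0, 0], "delta_rot": [0, 0, 0]},
    {"offset": [0.1, 0, 0], "delta_rot": [0, 0, 0]},
    {"offset": [0.1, 0, 0], "delta_rot": [0, 0, 0]},
    {"offset": [0.1, 0, 0], "delta_rot": [0, 0, 0]},
    {"offset": [0.1, 0, 0], "delta_rot": [0, 0, 0]},
    {"offset": [0.1, 0, 0], "delta_rot": [0, 0, 0]},
  ],
  hand=255,
  newtons=40,
)

```text
t: 8.35
ee_pos: [0.5995, -0.1378, 0.024]
eef_rot: [0.466, 0.532, -0.465, 0.532]
contact_force: [0.9, 0.1, -0.5]
gripper_width: 0.0441
```

Emit:
arm_command(
  motion=[
    {"offset": [0, 0, 0], "delta_rot": [0, 0, 0]},
    {"offset": [0, 0, 0], "delta_rot": [0, 0, 0]},
    {"offset": [0, 0, 0], "delta_rot": [0, 0, 0]},
    {"offset": [-0.3, 0, 0], "delta_rot": [0, 0, 0]},
    {"offset": [-0.8, 0, 0], "delta_rot": [0, 0, 0]},
    {"offset": [-1.5, 0, 0], "delta_rot": [0, 0, 0]},
    {"offset": [-2.5, 0, 0], "delta_rot": [0, 0, 0]},
    {"offset": [-3.5, 0, 0], "delta_rot": [0, 0, 0]},
  ],
)

```text
t: 9.02
ee_pos: [0.5996, -0.1378, 0.0602]
eef_rot: [0.466, 0.532, -0.465, 0.533]
contact_force: [-0.6, 0.8, -1.4]
gripper_width: 0.0395
```

```bash
python3 go.py 0.57 -0.05 0.17 60
```

```text
t 9.02 pos [ 0.5996 -0.1378  0.0602] F [-0.6  0.8 -1.4] w 0.0395 q [-0.29  0.59  1.46  0.    1.09 -0.42]
offset [-10.98  -1.75  -9.1 ] rot [-5.236e+01  4.000e-02 -7.000e-02]
```

Emit:
arm_command(
  motion=[
    {"offset": [-3, 0, 0], "delta_rot": [-4, 0, 0]},
    {"offset": [-6, -1, -1.5], "delta_rot": [-10, 0, 0]},
    {"offset": [-8, -2.5, -3.5], "delta_rot": [-17, 0, 0]},
    {"offset": [-9, -4, -5.5], "delta_rot": [-24, 0, 0]},
    {"offset": [-9, -5.5, -8], "delta_rot": [-31, 0, 0]},
    {"offset": [-9, -7, -10], "delta_rot": [-38, 0, 0]},
    {"offset": [-9, -8, -11.5], "delta_rot": [-43, 0, 0]},
    {"offset": [-9, -8.4, -12], "delta_rot": [-46, 0, 0]},
  ],
)

```text
t: 9.68
ee_pos: [0.499, -0.0285, 0.1514]
eef_rot: [0.219, 0.672, -0.218, 0.673]
contact_force: [-0.1, -0.2, -0.6]
gripper_width: 0.0395
```

```bash
python3 go.py 0.415 0.09 0.13 122.8
```

```text
t 9.68 pos [ 0.499  -0.0285  0.1514] F [-0.1 -0.2 -0.6] w 0.0395 q [-0.13  0.24  1.73  0.    1.17 -1.07]
offset [  2.12   4.64 -13.77] rot [-6.88e+01  1.50e-01 -1.00e-02]
```

Emit:
arm_command(
  motion=[
    {"offset": [0, 0.4, -1.2], "delta_rot": [-5, 0, 0]},
    {"offset": [0, 1, -3], "delta_rot": [-11, 0, 0]},
    {"offset": [0, 1.7, -5], "delta_rot": [-18, 0, 0]},
    {"offset": [0, 2.4, -7], "delta_rot": [-25, 0, 0]},
    {"offset": [0, 3, -9], "delta_rot": [-32, 0, 0]},
    {"offset": [0, 3.7, -11], "delta_rot": [-39, 0, 0]},
    {"offset": [0, 4.3, -12.8], "delta_rot": [-46, 0, 0]},
    {"offset": [0, 4.6, -13.7], "delta_rot": [-52, 0, 0]},
  ],
)

```text
t: 10.35
ee_pos: [0.4143, 0.0905, 0.1523]
eef_rot: [-0.101, 0.699, 0.101, 0.701]
contact_force: [0.5, 0.1, -0.2]
gripper_width: 0.0395
```

```bash
python3 go.py 0.415 0.09 0.13 122.8
```

```text
t 10.35 pos [0.4143 0.0905 0.1523] F [ 0.5  0.1 -0.2] w 0.0395 q [ 0.13  0.07  1.92 -0.    1.14 -1.73]
offset [ 2.23 -0.07  0.04] rot [-16.39   0.21   0.07]
```

Emit:
arm_command(
  motion=[
    {"offset": [0.5, 0, 0], "delta_rot": [-5, 0, 0]},
    {"offset": [1.5, 0, 0], "delta_rot": [-11, 0, 0]},
    {"offset": [2.5, 0, 0], "delta_rot": [-16.4, 0, 0]},
    {"offset": [3.5, 0, 0], "delta_rot": [-16.4, 0, 0]},
    {"offset": [4, 0, 0], "delta_rot": [-16.4, 0, 0]},
    {"offset": [4, 0, 0], "delta_rot": [-16.4, 0, 0]},
    {"offset": [4, 0, 0], "delta_rot": [-16.4, 0, 0]},
    {"offset": [4, 0, 0], "delta_rot": [-16.4, 0, 0]},
  ],
)

```text
t: 11.02
ee_pos: [0.4147, 0.0905, 0.1128]
eef_rot: [-0.199, 0.677, 0.199, 0.68]
contact_force: [0.2, -0.9, -0.7]
gripper_width: 0.0393
```

```bash
python3 go.py 0.4266 0.0964 0.041 122.8
python3 - <<'E'
from h import *
import pickle
p=bot.camera_params("wrist");pickle.dump(p,open("w5.pkl","wb"))
im=bot.camera("wrist"); cv2.imwrite("pics/w5.png",im[:,:,::-1])
t=bot.camera("top"); s=bot.camera("scene"); cv2.imwrite("pics/top5.png",t[:,:,::-1]); cv2.imwrite("pics/scene5.png",s[:,:,::-1])
E
```

```text
t 11.02 pos [0.4147 0.0905 0.1128] F [ 0.2 -0.9 -0.7] w 0.0393 q [ 0.13  0.13  1.96 -0.    1.04 -2.01]
offset [ 7.19 -0.14  1.29] rot [-0.07  0.23  0.11]
```

View pics/w5.png

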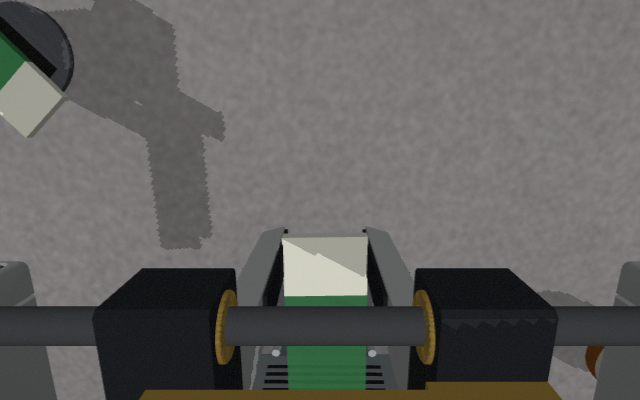

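The plate is held square between the pads, and both post tops show at (276,353) and (372,353) on either side of it. I'll descend to the read point.

Emit:
arm_command(
  motion=[
    {"offset": [1, 0, 0.3], "delta_rot": [0, 0, 0]},
    {"offset": [2.2, 0, 0.8], "delta_rot": [0, 0.2, 0]},
    {"offset": [3.4, -0.1, 1.3], "delta_rot": [0, 0.2, 0]},
    {"offset": [4.6, -0.1, 1.3], "delta_rot": [0, 0.2, 0]},
    {"offset": [5.8, -0.1, 1.3], "delta_rot": [0, 0.2, 0]},
    {"offset": [6.7, -0.1, 1.3], "delta_rot": [0, 0.2, 0]},
    {"offset": [7.2, -0.1, 1.3], "delta_rot": [0, 0.2, 0]},
    {"offset": [7.2, -0.1, 1.3], "delta_rot": [0, 0.2, 0]},
  ],
)

```text
t: 11.83
ee_pos: [0.426, 0.0967, 0.0397]
eef_rot: [-0.2, 0.679, 0.199, 0.678]
contact_force: [0.5, -0.6, -0.9]
gripper_width: 0.0392
```

```bash
python3 go.py 0.4263 0.0971 0.041 122.7
python3 - <<'E'
from h import *
w=bot.camera("wrist"); t=bot.camera("top"); s=bot.camera("scene")
for n,i in(("w",w),("t",t),("s",s)): cv2.imwrite(f"pics/{n}6.png",i[:,:,::-1])
a=cv2.resize(t[180:280,230:310,::-1],None,fx=5,fy=5,interpolation=cv2.INTER_CUBIC)
g=proj("scene",[[.505,.147,.06]])[0].astype(int); print(g)
b=cv2.resize(s[g[1]-50:g[1]+50,g[0]-40:g[0]+40,::-1],None,fx=5,fy=5,interpolation=cv2.INTER_CUBIC)
cv2.imwrite("pics/c6.png",np.hstack([a,b]))
E
```

```text
t 11.83 pos [0.426  0.0967 0.0397] F [ 0.5 -0.6 -0.9] w 0.0392 q [ 0.14  0.28  1.98 -0.    0.88 -2.  ]
offset [-0.13  0.02  0.04] rot [ 0.07 -0.06  0.08]
[371 198]
```

View pics/c6.png

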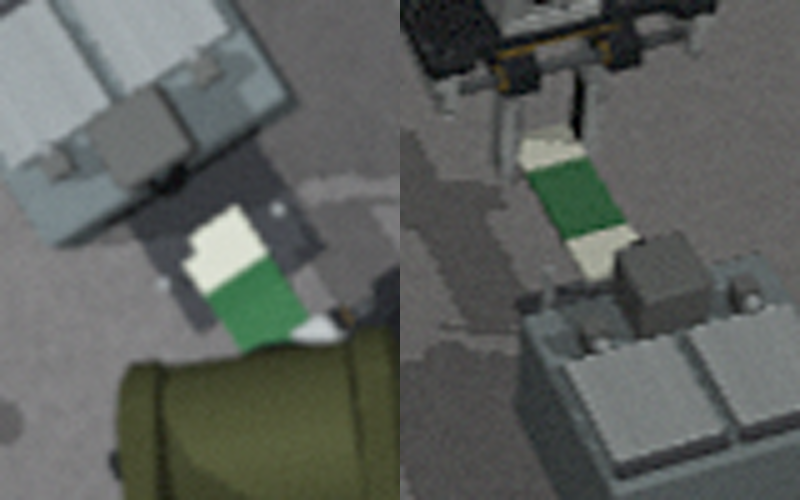

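Top crop: the label is at (223,248) between the posts at (163,284) and (279,208), clear of everything, with the notched end towards the reader. I'll check direction, tilt and midpoint numerically from all three pictures.

Run:
```python
from h import *
t=cv2.imread("pics/t6.png").astype(int); B,G,Rr=t[...,0],t[...,1],t[...,2]
# posts: bright blobs near predicted spots
for c in((262.6,236.8),(285.8,221.6)):
    x,y=int(round(c[0])),int(round(c[1])); w=t[y-3:y+4,x-3:x+4].mean(2); w=np.clip(w-np.median(w)-25,0,None)
    yy,xx=np.mgrid[y-3:y+4,x-3:x+4]; q=((w*xx).sum()/w.sum(),(w*yy).sum()/w.sum()); print("post",np.round(q,2),unproj("top",q,.06).round(4))
# plate (white or green) outline
pl=(((G-Rr>35)&(G-B>20))|((Rr>170)&(G>170)&(B>140))).astype(np.uint8); pl[:,:262]=0; pl[:215]=0; pl[248:]=0; pl[:,296:]=0
n,l,st,c=cv2.connectedComponentsWithStats(pl); i=1+np.argmax(st[1:,4]); m=l==i
rows=range(226,242); L=[];Rt=[]
for r in rows:
    xs=np.where(m[r])[0]
    if len(xs): L.append((xs[0]-.5,r)); Rt.append((xs[-1]+.5,r))
for nm,P in(("left",L[8:]),("right",Rt)):
    P=np.array(P); W=np.array([unproj("top",q,.063)[:2] for q in P]); d=cv2.fitLine(W.astype(np.float32),cv2.DIST_L2,0,.01,.01).ravel()
    print(nm,len(P),"yaw",np.degrees(np.arctan2(d[1],d[0]))%180,"pt",d[2:])
# scene: predicted plate corners if level at ideal
s=bot.state(); M=R.from_quat(s["eef_rot"]).as_matrix(); C=s["ee_pos"]-.019*M[:,0]; u=M[:,2]; v=-M[:,1]
v=np.cross([0,0,1],u); f=lambda a,b,h,k:C+u*(a+.048)+v*b+np.array([0,0,h+np.tan(np.radians(k))*(a+.048)])
for k in(-4,0,4):
    P=[f(a,b,.003,k) for a,b in((-.06,.02),(-.06,-.02),(-.03,.02),(-.03,-.02),(.03,.02),(.03,-.02),(.06,-.02),(.045,0))]
    print(k,"scene crop",((proj("scene",P)-[331,148])*5+[400,0]).round().tolist()); print("  top crop",((proj("top",P)-[230,180])*5).round()[4:].tolist()); 
    print("  wrist",proj("wrist",P).round()[:4].tolist())
```

```text
post [262.   236.31] [0.4858 0.1805 0.06  ]
post [285.13 221.41] [0.5249 0.1192 0.06  ]
left 8 yaw 36.90747 pt [0.4826173  0.15854034]
right 16 yaw 32.489235 pt [0.4929865  0.11891886]
-4 scene crop [[563.0, 119.0], [502.0, 135.0], [582.0, 154.0], [521.0, 170.0], [622.0, 227.0], [559.0, 244.0], [579.0, 283.0], [601.0, 255.0]]
  top crop [[207.0, 289.0], [270.0, 248.0], [240.0, 201.0], [224.0, 245.0]]
  wrist [[367.0, 240.0], [280.0, 240.0], [365.0, 297.0], [283.0, 297.0]]
0 scene crop [[562.0, 120.0], [502.0, 136.0], [582.0, 153.0], [521.0, 169.0], [622.0, 221.0], [560.0, 238.0], [580.0, 274.0], [602.0, 247.0]]
  top crop [[206.0, 290.0], [269.0, 248.0], [239.0, 201.0], [222.0, 245.0]]
  wrist [[367.0, 240.0], [280.0, 240.0], [365.0, 298.0], [282.0, 298.0]]
4 scene crop [[562.0, 121.0], [502.0, 137.0], [582.0, 151.0], [521.0, 167.0], [623.0, 215.0], [560.0, 232.0], [581.0, 265.0], [602.0, 240.0]]
  top crop [[204.0, 290.0], [268.0, 248.0], [237.0, 200.0], [221.0, 245.0]]
  wrist [[367.0, 239.0], [281.0, 239.0], [365.0, 300.0], [282.0, 300.0]]
```

View pics/w6.png

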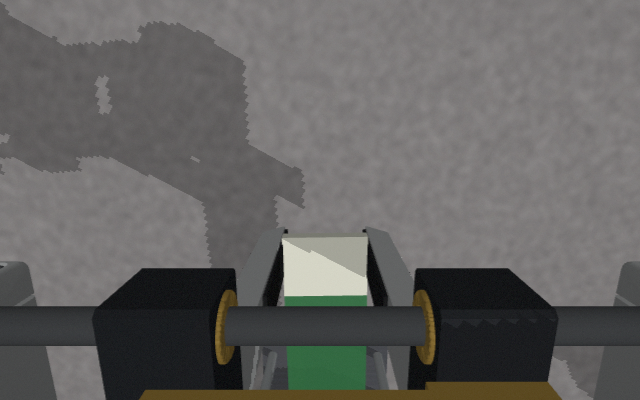

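Run:
```python
from h import *
from scipy.optimize import least_squares
p=bot.camera_params("wrist"); t=cv2.imread("pics/w6.png").astype(int); B,G,Rr=t[...,0],t[...,1],t[...,2]
gr=(G-Rr>35)&(G-B>15)
E=[]
for r in list(range(300,306))+list(range(350,386)):
    xs=np.where(gr[r,270:385])[0]+270; E.append((r,xs[0]-.5,xs[-1]+.5))
bd=[np.where(gr[:310,c])[0] for c in range(295,355)]; bd=np.mean([b[b>280][0]-.5 for b in bd])
gg=t.mean(2); ed=np.mean([226+np.argmax(np.abs(np.diff(gg[226:242,c]))) +.5 for c in range(300,350)])
print("E",E[0],E[5],E[6],E[-1],"bd",bd,"end",ed)
s=bot.state(); M=R.from_quat(s["eef_rot"]).as_matrix(); C=s["ee_pos"]-.019*M[:,0]; u=M[:,2]; v=np.cross([0,0,1],u)
def pts(x,a,b): # x: tilt, yaw, lat, along, height
    k=np.radians(x[0]); d=u*np.cos(x[1])+v*np.sin(x[1]); n=np.cross([0,0,1],d)
    return C+d*(a+.048+x[3])+n*(b+x[2])+np.array([0,0,.003+x[4]+np.tan(k)*(a+.048)])
def res(x):
    o=[]
    for b,j in((.02,2),(-.02,1)):
        q=proj("w",[pts(x,a,b) for a in np.linspace(-.06,.06,25)],p); i=np.argsort(q[:,1])
        o+=[np.interp(e[0],q[i,1],q[i,0])-e[j] for e in E]
    o+=[5*(proj("w",[pts(x,-.03,0)],p)[0,1]-bd),5*(proj("w",[pts(x,-.06,0)],p)[0,1]-ed)]
    return np.array(o+[x[3]/.0005, x[4]/.0003])
r=least_squares(res,[0,0,0,0,0],x_scale=[1,.01,.001,.001,.001]); print(r.x,"rms",np.sqrt((r.fun**2).mean()),r.fun[-4:])
```

```text
E (300, np.float64(284.5), np.float64(366.5)) (305, np.float64(284.5), np.float64(366.5)) (350, np.float64(286.5), np.float64(365.5)) (385, np.float64(288.5), np.float64(364.5)) bd 295.5 end 236.86
[-1.10960956e+00  9.49795860e-03  7.13536165e-04 -1.27987896e-03
 -2.49265899e-04] rms 0.4510215469948986 [-0.82880534  1.25519918 -2.55975791 -0.83088633]
```

Emit:
arm_command(
  motion=[
    {"offset": [-0.05, 0.03, 0.08], "delta_rot": [0, 0, 0]},
    {"offset": [-0.1, 0.07, 0.15], "delta_rot": [0, 0, 0]},
    {"offset": [-0.13, 0.07, 0.15], "delta_rot": [0, 0, 0]},
    {"offset": [-0.13, 0.07, 0.15], "delta_rot": [0, 0, 0]},
    {"offset": [-0.13, 0.07, 0.15], "delta_rot": [0, 0, 0]},
    {"offset": [-0.13, 0.07, 0.15], "delta_rot": [0, 0, 0]},
    {"offset": [-0.13, 0.07, 0.15], "delta_rot": [0, 0, 0]},
    {"offset": [-0.13, 0.07, 0.15], "delta_rot": [0, 0, 0]},
  ],
)

```text
t: 12.65
ee_pos: [0.4276, 0.0982, 0.0425]
eef_rot: [-0.2, 0.678, 0.199, 0.679]
contact_force: [-0.1, -0.6, -0.1]
gripper_width: 0.0392
```

```bash
python3 go.py 0.4272 0.0982 0.041 122.7
```

```text
t 12.65 pos [0.4276 0.0982 0.0425] F [-0.1 -0.6 -0.1] w 0.0392 q [ 0.14  0.28  1.98 -0.    0.88 -2.  ]
offset [ 0.15  0.02 -0.04] rot [0.07 0.07 0.13]
```

Run:
```python
from h import *
t=bot.camera("top"); s=bot.camera("scene"); w=bot.camera("wrist"); o=cv2.imread("pics/w6.png")[:,:,::-1]
print("wrist change in plate area",np.abs(w[238:300,285:366].astype(int)-o[238:300,285:366]).mean())
a=cv2.resize(t[180:280,230:310,::-1],None,fx=5,fy=5,interpolation=cv2.INTER_CUBIC)
b=cv2.resize(s[148:248,331:411,::-1],None,fx=5,fy=5,interpolation=cv2.INTER_CUBIC); cv2.imwrite("pics/c7.png",np.hstack([a,b]))
x=bot.state(); print(x["t"],x["ee_pos"],x["gripper_width"],x["contact_force"])
```

```text
wrist change in plate area 1.5148679145094917
12.8 [0.42763732 0.09824323 0.04246102] 0.03941698934690981 [ 0.3812526   0.55342153 -0.36572141]
```

View pics/c7.png

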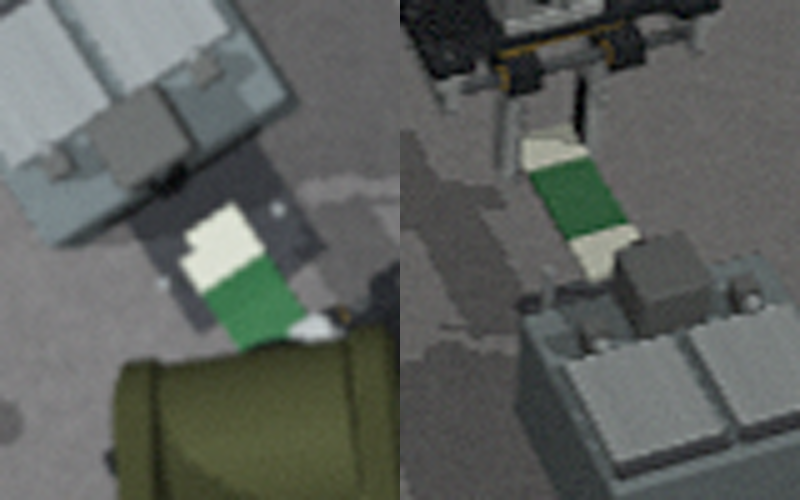

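The label's middle is at crop (221,245) and the midpoint of the posts is at (221,246). Both covers lie flat and the plate is steady in the grip, so I'm handing in.

```bash
python3 -c "from rig import bot; print(bot.job_done())"
```

```text
the job is handed in; nothing more can be done
None
```

The job is handed in at about 12.8 s of the 72 s allowed, with the arm still holding the plate at the read point. No verdict is reported.

- **Covers:** I pressed the right cover, then the left, with the closed fingers. Each came to a firm stop at tool height 90 mm with about 20 N upward force. Later pictures show both flat against their catches.
- **Plate:** I gripped the notched plate about 12 mm from its un-notched end at 40 N and turned it to face the reader. I didn't touch the blank plate or the other things.
- **Position:** In the top view the label's middle is within about 1 mm of the midpoint between the posts. The plate's direction matches the reader's to within about half a degree.
- **Level:** The wrist-picture fit shows the label end drooping about 1°. I raised the tool 1.5 mm above nominal, which puts the label at about 60 mm.
- **Disagreements:** The camera estimates of the read point differed by 2–3 mm, so I used an average and then the direct comparison with the posts. A short left-edge line fit gave 37° because of the notch; I discarded it for the right edge's 32.5°. The wrist and scene views agreed on tilt only to about 2°.

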